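# Ease the door wedge out from under the scanner lid and start the scan

### The job

The sheet is lined up on the scanner glass and the heavy lid is propped on a red rubber door wedge. Without lifting the lid, work the wedge straight back out little by little so that the lid sinks gently shut and never drops, and lay the wedge flat on its base in the wooden desk tray beside the scanner. Then, with the lid down, press the green start key all the way until it clicks, let it come back up, and leave the other things on the desk where they are.

Things in the scene. Friction and masses are not known exactly. Their poses are not given: they have to be found in the camera images.
- wedge_heel (a point): Where to grip the red rubber door wedge: the middle of its thick heel, half-way up (16 mm over its underside). The heel is a block with upright sides, 36 mm wide (y), 32 mm high, 28 mm long (x); it stands on the scanner's light-grey control strip, well in front of the lid. Axes: x from the heel towards the thin tip (the way the wedge was pushed in), y across, z up.
- wedge_center (a point): The middle of the same wedge, 46 mm from wedge_heel towards the tip, 16 mm over its flat underside; same axes. 120 mm long, 36 mm wide; its top slopes from 32 mm (heel) to 2 mm (tip). At the start the lid's edge rests on the slope 45 to 70 mm from the tip and holds the wedge with 3 to 8 N. Drawn back some 42 to 65 mm, the lid is down on its bumpers and the tip slides free.
- strip_top (a point): The middle of the scanner's control strip, on its surface, 42 mm over the desk. The scanner (285 deep x 290 wide x 65 mm high closed, light-grey base, dark lid) stands fast. The strip is flat, 85 mm deep (x) and 290 mm wide (y), in front of the lid. Axes: x from the strip towards the lid's hinge at the back, y to the scanner's left, z up; the wedge is pulled along -x.
- lid_edge (a point): The middle of the lid's front edge, half-way up its 20 mm thickness; it moves with the lid. The lid is 1.1 kg or so, 290 mm wide, 190 mm from front edge to hinge; propped at the start its front top edge is 36 to 44 mm over the strip.
- lid (a joint): The lid's hinge, rad: 0 is shut (resting on 3 mm bumpers), between 0.065 and 0.11 at the start, growing as it is lifted. The hinge is damped but too weak to hold the lid: unsupported it drops at 0.5 to 0.9 rad/s.
- key_top (a point): The centre of the top of the green round start key near the right end of the control strip: 25 mm across, its top 6.5 mm over the strip when up; it is pressed straight down. z up.
- start_key (a joint): Travel of the start key, m: 0 up, 0.004 fully down (it clicks at 0.0035). Sprung: about 1.5 N to start it, 5 N fully down; comes back by itself.
- tray_in (a point): The centre of the floor of the shallow dark-wood green-lined desk tray, 6 mm over the desk, left or right of the scanner. Inside 188 mm (x) by 120 mm (y), rim 16 mm over the desk, walls 6 mm thick. Axes: x along its length, y across, z up. Empty; stands fast. When it is on the right, a card holder 105 mm high stands just beyond its far end.
- wedge: The red rubber wedge as a body (100 g); its origin is on its underside, midway across, 55 mm from the tip.
- notebook: Black notebook, 149 x 113 x 17 mm, beside the scanner on the side away from the tray; origin at the centre of its underside. Leave it.
- glasses_case: Black and brown glasses case, 158 x 58 x 38 mm, at the left, beyond the tray or notebook. Origin under its centre. Leave it.
- eraser: Blue and white eraser, 45 x 22 x 12 mm, on the desk between robot and scanner. Origin under its centre. Leave it.
There are look-alikes about, which are no part of the job. There is more than one size of the wedge; the job needs the larger.

How it is judged:
By the outcome, as a careful person would: the job done as asked, in the order asked, and still so for the second after the job is handed in, with the robot touching nothing.
It also fails if it takes over 58 s, if anything falls off the work surface, if the arm or the gripper's body presses on something with over 40 N, if the wrist force passes 120 N, or if a joint passes its speed limit or range.

### The arm

A 6-joint arm with a two-finger parallel gripper is mounted at the origin on the work surface; the furniture and walls round the work are solid. World frame = base frame: x ahead of the robot, y to its left, z up, the work surface at z = 0. Lengths are in m, angles in rad, forces in N, time in s.
With the tool pointing down it reaches from about 0.425 to 0.925 m from the base axis. Payload 12.5 kg.
Tool frame: the origin (TCP) lies at the very end of the fingers, on their centre line; the grasp point (between the pads) lies robot.grip_point_offset behind it (robot.grip_point_offset is the distance from the TCP to the grasp point, in m); z points along the fingers, y is the line along which they close (so a half turn about z gives the same grasp; the last joint's range is limited). The gripper opens to 85 mm and grips with 20 to 120 N. Pads are 22 mm wide; open, the fingers measure 114 mm over their backs; the gripper's body (76 mm by 85 mm) begins 54 mm behind the grasp point. The pads swing forward as they close: fully open they stand 13 mm farther back than shut.
Start: joints at [1.084, 0.491, 1.559, -0, 1.092, -0.106], TCP at [0.232, 0.58, 0.231] pointing down, gripper open.
Joint ranges: [-3.1, 3.1], [-0.84, 2.19], [0.05, 2.79], [-1.13, 4.28], [0.06, 2.93], [-2.69, 2.69]. Speed limits (rad/s): [2.22, 2.22, 2.79, 3.14, 3.14, 3.14].

### API

Orientations are given as a 3x3 rotation matrix whose columns are the frame's x, y, z axes.
In Python, from rig import robot gives the robot as it stands. Calls block until the motion is done:
- robot.reach(position, orientation): joint-space move of the TCP to a pose.
- robot.servo_line(position, rotation=None, max_speed=0.15, force_limit=None): straight line of the TCP; rotation=None keeps the orientation; max_speed is the mean speed in m/s. With force_limit (N) it stops when the force on the tool has changed by that much, and returns True; else False.
- robot.goto_joints(angles): joint-space move.
- robot.gripper_open() and robot.close(f_grip=None): open the fingers fully, or close them until they stop; f_grip is the grip in N (None keeps the last).
- robot.wait(seconds).
- robot.inverse_kinematics(position, orientation): joint angles nearest the present ones, or None.
- robot.sense(): the state.
- robot.snapshot(name): name is "side" or "top" or "wrist"; returns the picture (480x640x3 uint8, blue, green, red); there is no depth.
- robot.camera_params(name): a dict with "camera_matrix" (3x3 intrinsics, pixels), "rvec" (rotation vector, rad) and "tvec" (3), from world to camera coordinates, as OpenCV has them; the wrist camera has in their place "hand_eye" (4x4, takes a point from camera to tool coordinates, whose origin is the TCP and whose axes are the flange's). Camera axes: x right, y down, z forward; pixel columns grow to the right and rows downward; lengths in m; the calibration is good to about 2 mm. A picture is of the moment at which its call begins: read the wrist's pose just before it. camera_params takes no time and is no camera call.
A pose or a line that the arm cannot do raises robot.MotionError and nothing moves.
- robot.hand_in(): hands the job in; it is judged then, once.
The state is a dict: "t": time; "q": joint angles; "joint_velocities": joint speeds; "effort": joint torques, N m; "tcp_pos": TCP position; "ee_rot": TCP orientation; "wrist_force": force on the tool from outside, world axes, zero at the start; "torque": the same for the moment, N m; "grip_width": finger opening in m; "grip_force": force on a finger pad.
Only numpy, scipy, OpenCV 4.12 (cv2) and the standard library are available. Lean on these libraries where they do the work, as an engineer would, in place of code of your own. Each camera call takes 0.05 s, during which the arm holds its last target. There are 200 camera calls.

## Working session

There is one attempt and no reset: what is moved stays moved. The work goes in short steps, each a Python script; the robot and the scene stay as the last script left them, time stands still between calls to the robot, and variables do not carry over. Pictures are saved under pics/ and viewed, at most 10 in all, crops included, and the job is handed in when it is done.

```bash
mkdir -p pics; ls; python3 - <<'E'
from rig import robot
import cv2
s=robot.sense();print(s,robot.grip_point_offset)
for n in("top","side"):
    cv2.imwrite(f"pics/{n}0.png",robot.snapshot(n));print(n,robot.camera_params(n))
print(robot.camera_params("wrist"))
E
```

```text
pics
{'t': 0.0, 'q': array([ 1.08435782e+00,  4.91607018e-01,  1.55944359e+00, -4.40961228e-06,
        1.09171960e+00, -1.05605917e-01]), 'joint_velocities': array([-0.00088852,  0.0017014 ,  0.00110811,  0.00090286, -0.00065629,
       -0.00053475]), 'effort': array([ 2.29277139e-03, -6.18462539e+01, -2.61597687e+01, -6.46455902e-06,
        4.02117046e-03,  1.25317101e-06]), 'tcp_pos': array([0.23218539, 0.58002779, 0.23070028]), 'ee_rot': array([[-9.28356212e-01,  3.71691329e-01, -5.47024637e-04],
       [ 3.71691712e-01,  9.28355634e-01, -1.04279179e-03],
       [ 1.20236738e-04, -1.17140676e-03, -9.99999307e-01]]), 'wrist_force': array([ 0.55422532, -0.75495257,  0.54211672]), 'torque': array([-0.03470828, -0.00175279,  0.02539279]), 'grip_force': 0.0, 'grip_width': 0.08551414881334221} 0.0187
top {'camera_matrix': array([[435.70219423,   0.        , 321.14016616],
       [  0.        , 435.70219423, 233.87985861],
       [  0.        ,   0.        ,   1.        ]]), 'rvec': array([ 2.12036848, -2.17951168,  0.1239024 ]), 'tvec': array([-0.04797199,  0.56504847,  0.83378418])}
side {'camera_matrix': array([[486.59132702,   0.        , 316.11681441],
       [  0.        , 486.59132702, 248.50230539],
       [  0.        ,   0.        ,   1.        ]]), 'rvec': array([ 0.45808085, -2.95391589,  0.73803617]), 'tvec': array([0.4930266 , 0.23142765, 1.02847538])}
{'camera_matrix': array([[421.78413874,   0.        , 324.82679435],
       [  0.        , 421.78413874, 242.80837282],
       [  0.        ,   0.        ,   1.        ]]), 'hand_eye': array([[ 9.78003100e-04, -9.54068894e-01, -2.99585697e-01,
         7.63021482e-02],
       [ 9.99999403e-01,  1.07926460e-03, -1.72539163e-04,
         9.06641087e-04],
       [ 4.87946486e-04, -2.99585349e-01,  9.54069379e-01,
        -1.42888307e-01],
       [ 0.00000000e+00,  0.00000000e+00,  0.00000000e+00,
         1.00000000e+00]])}
```

View pics/top0.png

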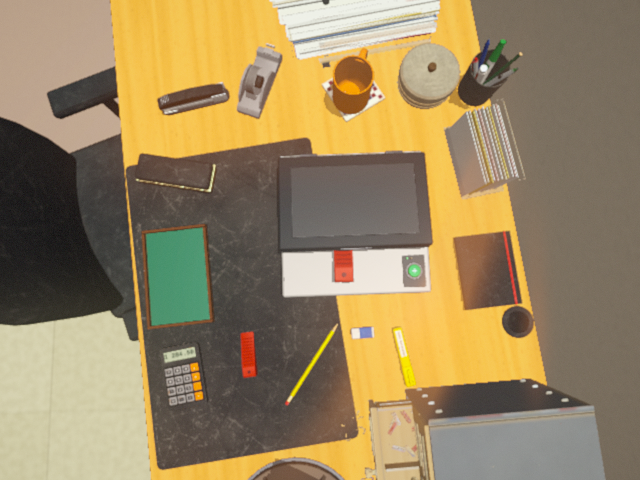

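View pics/side0.png

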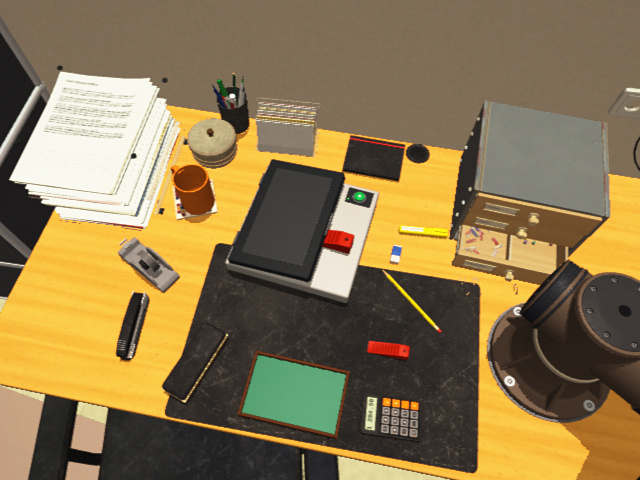

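The top picture shows the scanner's strip at (282-430, 248-297), the wedge heel at (344,267), the key at (414,271) and the tray at (145-212, 225-327) on the left. I'll enlarge these for exact pixels.

```bash
python3 - <<'E'
import cv2
i=cv2.imread("pics/top0.png")
cv2.imwrite("pics/c1.png",cv2.resize(i[235:305,270:440],(0,0),fx=4.7,fy=4.7,interpolation=cv2.INTER_CUBIC))
cv2.imwrite("pics/c2.png",cv2.resize(i[215:340,135:225],(0,0),fx=4,fy=4,interpolation=cv2.INTER_CUBIC))
E
```

```text
(no output)
```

View pics/c1.png

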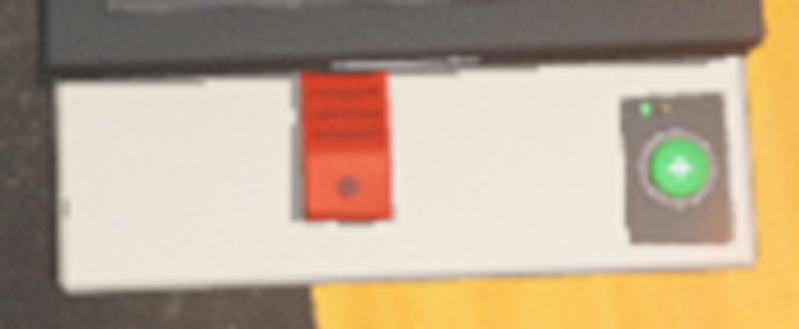

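View pics/c2.png

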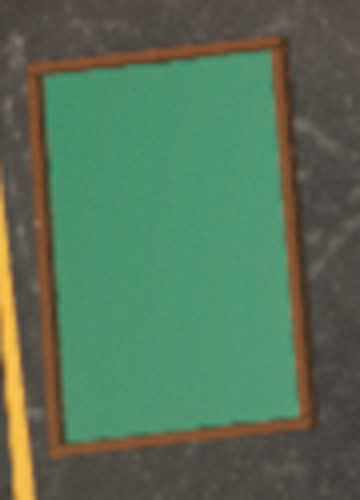

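```bash
cat >h.py <<'E'
from rig import robot
import numpy as np, cv2
def ray(name,px,z):
    if name=="wrist": raise ValueError
    c=robot.camera_params(name);K=c["camera_matrix"];R=cv2.Rodrigues(c["rvec"])[0];t=c["tvec"]
    d=R.T@np.linalg.solve(K,[px[0],px[1],1]);o=-R.T@t
    return o+d*(z-o[2])/d[2]
def wray(px,z,T):
    """T: sense() state at the picture"""
    c=robot.camera_params("wrist");K=c["camera_matrix"];H=c["hand_eye"]
    d=T["ee_rot"]@H[:3,:3]@np.linalg.solve(K,[px[0],px[1],1]);o=T["tcp_pos"]+T["ee_rot"]@H[:3,3]
    return o+d*(z-o[2])/d[2]
E
python3 - <<'E'
from h import *
np.set_printoptions(precision=4,suppress=True)
a=lambda u,v:(270+u/4.7-.4,235+v/4.7-.4)
b=lambda u,v:(135+u/4-.4,215+v/4-.4)
for n,p,z in [("sFL",a(62,288),.042),("sFR",a(755,265),.042),("sBL",a(55,80),.042),("hFL",a(306,217),.074),("hFR",a(390,216),.074),("hBL",a(303,152),.074),("hBR",a(390,150),.074),("hole",a(347,187),.074),("key",a(679,167),.0485),
 ("t1",b(30,65),.016),("t2",b(285,40),.016),("t3",b(312,425),.016),("t4",b(52,453),.016)]:
    print(n,ray("top",p,z))
print("side heel",ray("side",(352,239),.074),"key",ray("side",(359,197),.0485))
E
```

```text
sFL [0.4431 0.0143 0.042 ]
sFR [ 0.445  -0.2723  0.042 ]
sBL [0.5297 0.0159 0.042 ]
hFL [ 0.469 -0.087  0.074]
hFR [ 0.4685 -0.1206  0.074 ]
hBL [ 0.495  -0.0866  0.074 ]
hBR [ 0.4949 -0.1215  0.074 ]
hole [ 0.4806 -0.1038  0.074 ]
key [ 0.4859 -0.2419  0.0485]
t1 [0.5827 0.3042 0.016 ]
t2 [0.5919 0.1729 0.016 ]
t3 [0.3972 0.158  0.016 ]
t4 [0.3868 0.2881 0.016 ]
side heel [ 0.4688 -0.1082  0.074 ] key [ 0.4854 -0.2377  0.0485]
```

```bash
python3 - <<'E'
from h import *
np.set_printoptions(precision=4,suppress=True)
P=[]
for n in("top","side"):
    c=robot.camera_params(n);P.append(c["camera_matrix"]@np.c_[cv2.Rodrigues(c["rvec"])[0],c["tvec"]])
X=cv2.triangulatePoints(P[0],P[1],np.array([[428.,417]]).T,np.array([[467.,205]]).T);print("cab corner",(X[:3]/X[3]).T)
X=cv2.triangulatePoints(P[0],P[1],np.array([[592.,405]]).T,np.array([[487.,103]]).T);print("cab corner far",(X[:3]/X[3]).T)
def R(yaw):
    c,s=np.cos(yaw),np.sin(yaw);return np.array([[-c,-s,0],[-s,c,0],[0,0,-1]])
for n,p,y in [("pre",(.482,-.104,.16),.0066),("grasp",(.482,-.104,.045),.0066),("end",(.415,-.1044,.045),.0066),("endup",(.415,-.1044,.15),.0066),("tray",(.444,.227,.009),.082),("trayup",(.444,.227,.15),.082),("key",(.486,-.241,.04),.0066),("keyup",(.486,-.241,.12),.0066),("keyup",(.486,-.241,.12),-.6)]:
    print(n,robot.inverse_kinematics(np.array(p),R(y)))
E
cat >>h.py <<'E'
def R(yaw):
    """tool down, camera towards the robot; yaw of the grasped thing"""
    c,s=np.cos(yaw),np.sin(yaw);return np.array([[-c,-s,0],[-s,c,0],[0,0,-1.]])
E
```

```text
cab corner [[ 0.2448 -0.2332  0.1348]]
cab corner far [[ 0.264  -0.4746  0.1947]]
pre [-0.3466  0.4013  1.9571 -0.      0.7832 -1.924 ]
grasp [-0.3466  0.5975  2.0459 -0.      0.4982 -1.924 ]
end [-0.4011  0.5503  2.2024 -0.      0.3889 -1.9785]
endup [-0.4011  0.3391  2.1146 -0.      0.6879 -1.9785]
tray [ 0.3401  0.6703  2.0474 -0.      0.4239 -1.3127]
trayup [ 0.3401  0.4232  1.9541 -0.      0.7642 -1.3127]
key [-0.5821  0.6471  1.9267 -0.      0.5678 -2.1595]
keyup [-0.5821  0.519   1.8763 -0.      0.7463 -2.1595]
keyup [-0.5821  0.519   1.8763 -0.      0.7463 -1.5529]
```

```bash
python3 - <<'E'
from h import *
robot.reach(np.array([.462,-.104,.16]),R(.0066))
s=robot.sense();i=robot.snapshot("wrist");cv2.imwrite("pics/w1.png",i);print(s["t"],s["tcp_pos"])
np.save("s1.npy",s,allow_pickle=True)
E
```

```text
2.6667 [ 0.4621978  -0.10355943  0.16003954]
```

View pics/w1.png

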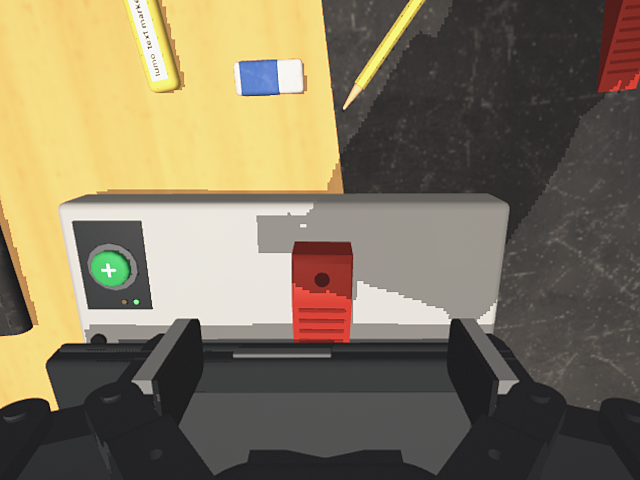

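The wrist view shows the heel's hole at (322,280), its sides at u=293 and 352, the key centre at (109,269), and the strip's front edge near v=203.

```bash
python3 - <<'E'
from h import *
np.set_printoptions(precision=4,suppress=True)
s=np.load("s1.npy",allow_pickle=True).item()
for n,p,z in [("hole",(322,280),.074),("frontL",(292.5,255),.074),("frontR",(352,255),.074),("frontbot",(322,242),.042),("key",(109,269),.0485),("stripR",(62,204),.042),("stripL",(508,202),.042)]: print(n,wray(p,z,s))
i=cv2.imread("pics/w1.png");print(i[236:296:2,335])
E
```

```text
hole [ 0.4809 -0.1043  0.074 ]
frontL [ 0.4656 -0.1214  0.074 ]
frontR [ 0.4653 -0.0872  0.074 ]
frontbot [ 0.4676 -0.1047  0.042 ]
key [ 0.4849 -0.2419  0.0485]
stripR [ 0.4439 -0.2687  0.042 ]
stripL [0.4402 0.0122 0.042 ]
[[143 149 155]
 [144 151 156]
 [152 159 160]
 [ 50  55 102]
 [ 29  34  94]
 [ 30  35  95]
 [ 30  35  95]
 [ 30  35  95]
 [ 31  35  95]
 [ 31  36  99]
 [ 39  46 137]
 [ 40  47 138]
 [ 40  47 139]
 [ 39  47 137]
 [ 43  52 150]
 [ 44  53 151]
 [ 45  52 150]
 [ 43  51 149]
 [ 43  51 149]
 [ 45  54 151]
 [ 44  52 150]
 [ 44  52 150]
 [ 44  51 149]
 [ 43  52 149]
 [ 42  51 149]
 [ 43  51 149]
 [ 43  52 149]
 [ 43  50 148]
 [ 39  47 138]
 [ 70  86 243]]
```

```bash
python3 - <<'E'
from h import *
np.set_printoptions(precision=4,suppress=True)
Y=.01;g=np.array([.481,-.104,.045])
robot.reach(g+[0,0,.08],R(Y))
print(robot.servo_line(g,R(Y),max_speed=.08,force_limit=10))
robot.close(60)
s=robot.sense();print(s["t"],s["tcp_pos"],s["grip_width"],s["grip_force"],s["wrist_force"])
u=np.array([np.cos(Y),np.sin(Y),0]); p=s["tcp_pos"]
for k in range(1,4):
    print(robot.servo_line(p-u*.01*k,R(Y),max_speed=.012))
    s=robot.sense();print(s["t"],s["tcp_pos"],s["wrist_force"],s["grip_width"])
cv2.imwrite("pics/s2.png",cv2.resize(robot.snapshot("side")[140:320,200:420],(0,0),fx=3.3,fy=3.3,interpolation=cv2.INTER_CUBIC))
E
```

```text
False
4.6667 [ 0.4811 -0.1042  0.0455] 0.03522549679733122 59.7132233530283 [-1.4761 -0.5775  6.9574]
False
5.6417 [ 0.4711 -0.1043  0.0455] [3.6717 0.0458 2.9056] 0.03521314111440236
False
6.625 [ 0.4612 -0.1044  0.0455] [ 5.6243 -0.4716  3.3628] 0.03533503055237556
False
7.6083 [ 0.4512 -0.1045  0.0455] [ 5.4113 -1.3195  2.4763] 0.03531888900607496
```

View pics/s2.png

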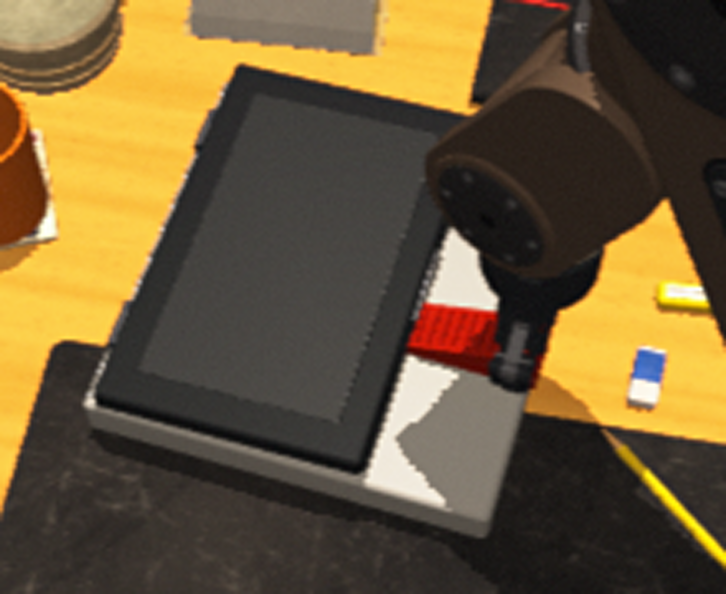

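Wedge follows the grip and the lid is sinking; continuing.

```bash
python3 - <<'E'
from h import *
np.set_printoptions(precision=4,suppress=True)
Y=.01;u=np.array([np.cos(Y),np.sin(Y),0]); p=robot.sense()["tcp_pos"]
print(robot.inverse_kinematics(p-u*.039,R(Y)),robot.inverse_kinematics(p-u*.039+[0,0,.1],R(Y)))
for d in (.01,.02,.028,.034,.039):
    robot.servo_line(p-u*d,R(Y),max_speed=.012)
    s=robot.sense();print(s["t"],s["tcp_pos"],s["wrist_force"],s["grip_width"])
cv2.imwrite("pics/s3.png",cv2.resize(robot.snapshot("side")[140:320,200:420],(0,0),fx=3.3,fy=3.3,interpolation=cv2.INTER_CUBIC))
E
```

```text
[-0.4048  0.5476  2.2084 -0.      0.3857 -1.9856] [-0.4048  0.3441  2.1253 -0.      0.6722 -1.9856]
8.6417 [ 0.4412 -0.1046  0.0455] [ 4.7256 -0.8469  2.7528] 0.035285990862944
9.625 [ 0.4312 -0.1047  0.0455] [ 5.007  -1.0912  4.2051] 0.035222738464025224
10.4417 [ 0.4227 -0.1046  0.0454] [-0.4329 -0.6645  4.8956] 0.03526144862237265
11.0917 [ 0.4168 -0.1048  0.0454] [-1.5543 -1.0226  4.3758] 0.03518615859433609
11.6583 [ 0.4118 -0.1048  0.0454] [-1.9131 -0.2237  2.5156] 0.03494578546432151
```

View pics/s3.png

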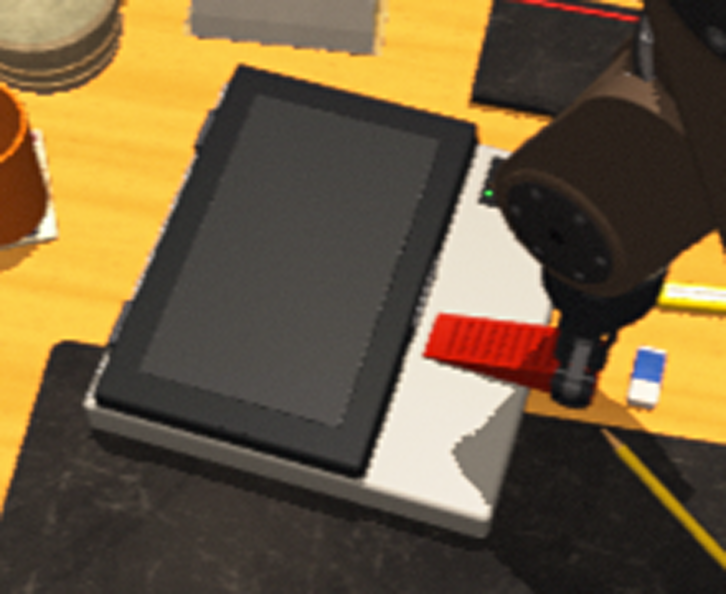

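Lid is shut and the tip is clear of it (tip at crop (430,340), lid edge at 400). Lifting and carrying to the tray.

```bash
python3 - <<'E'
from h import *
np.set_printoptions(precision=4,suppress=True)
p=robot.sense()["tcp_pos"];c=np.array([.4897,.2308,0]);ty=.082
h=c-.046*np.array([np.cos(ty),np.sin(ty),0])
robot.servo_line(p+[0,0,.09],R(.01),max_speed=.1)
robot.reach(h+[0,0,.135],R(ty))
robot.servo_line(h+[0,0,.03],R(ty),max_speed=.12)
s=robot.sense();print(s["t"],s["tcp_pos"],s["grip_width"],s["wrist_force"])
cv2.imwrite("pics/s4.png",cv2.resize(robot.snapshot("side")[300:480,220:440],(0,0),fx=3.3,fy=3.3,interpolation=cv2.INTER_CUBIC))
E
```

```text
15.0417 [0.4442 0.227  0.0305] 0.034940216725811955 [ 0.0836  0.438  -1.6339]
```

View pics/s4.png

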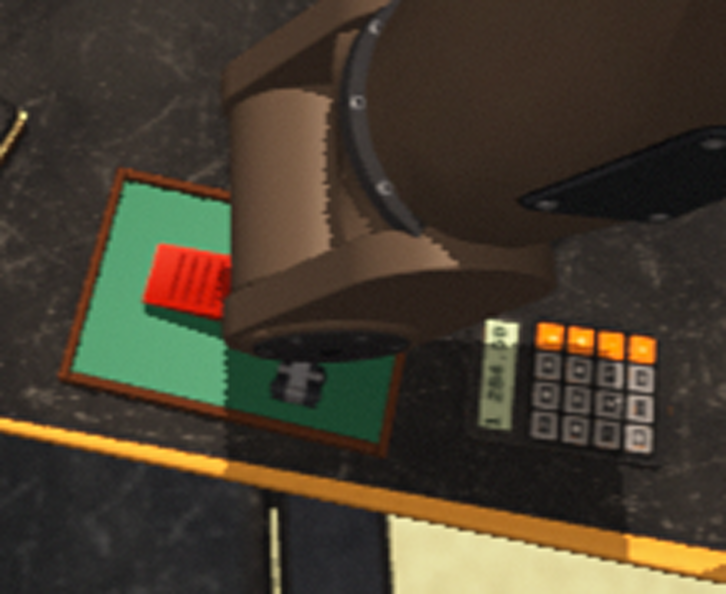

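The wedge hangs level, centred over the tray. I'll set it down, open, retreat and look.

```bash
python3 - <<'E'
from h import *
np.set_printoptions(precision=4,suppress=True)
p=robot.sense()["tcp_pos"]
print(robot.servo_line(np.r_[p[:2],.0095],max_speed=.02,force_limit=5))
s=robot.sense();print(s["t"],s["tcp_pos"],s["wrist_force"])
robot.gripper_open();s=robot.sense();print(s["t"],s["grip_width"],s["wrist_force"])
robot.servo_line(np.r_[p[:2],.13],max_speed=.1)
robot.close(20)
k=np.array([.4855,-.2419,.0])
robot.reach(k+[-.0,0,.10],R(.01))
s=robot.sense();print(s["t"],s["tcp_pos"],s["wrist_force"])
i=robot.snapshot("top");w=robot.snapshot("wrist")
cv2.imwrite("pics/m5.png",np.hstack([cv2.resize(i[200:350,130:290],(400,375)),cv2.resize(w,(400,375))]))
E
```

```text
True
16.0917 [0.4441 0.227  0.0095] [-0.1234 -0.2086  6.0657]
16.6417 0.08533043759921669 [ 0.3783  0.6735 -0.0575]
20.4917 [ 0.4858 -0.2411  0.1001] [ 0.1586  0.104  -0.2849]
```

View pics/m5.png

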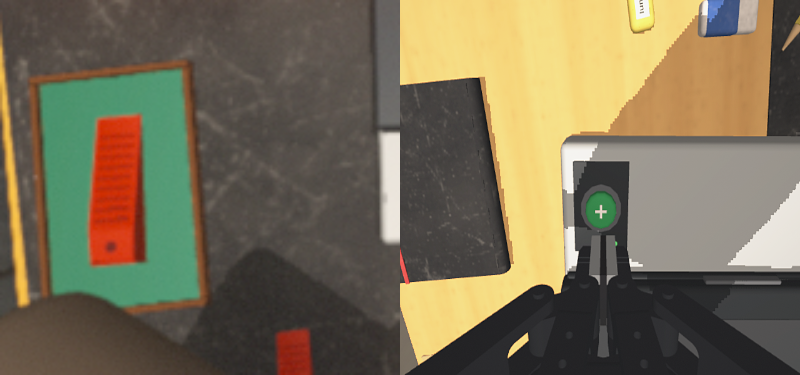

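The wedge lies flat in the middle of the tray; the key cross (wrist picture 320,270) is in line with the shut fingers. Pressing.

```bash
python3 - <<'E'
from h import *
np.set_printoptions(precision=4,suppress=True)
s=robot.sense();k=wray((320,270),.0485,s);print(k)
k=np.array([.4855,-.2417,0])
robot.servo_line(k+[0,0,.056],max_speed=.06)
print(robot.servo_line(k+[0,0,.0415],max_speed=.01,force_limit=12))
s=robot.sense();print(s["t"],s["tcp_pos"],s["wrist_force"]);robot.wait(.3)
s=robot.sense();print(s["t"],s["tcp_pos"],s["wrist_force"])
E
```

```text
[ 0.485  -0.2427  0.0485]
True
22.5667 [ 0.4855 -0.2417  0.0445] [-0.9882  1.0223  7.3199]
22.8667 [ 0.4855 -0.2417  0.0445] [-1.6705  0.6386  8.295 ]
```

Stopped at z = 0.0445, exactly 4 mm of travel, with more than 5 N, so the key is fully down. Retracting and checking.

```bash
python3 - <<'E'
from h import *
p=robot.sense()["tcp_pos"]
robot.servo_line(p+[0,0,.03],max_speed=.03)
robot.servo_line(p+[-.03,0.05,.18],max_speed=.15)
s=robot.sense();print(s["t"],s["wrist_force"])
a=robot.snapshot("wrist");b=robot.snapshot("side")
cv2.imwrite("pics/m6.png",np.hstack([cv2.resize(b[100:460,150:460],(400,465)),cv2.resize(a,(400,465))]))
E
```

```text
25.2583 [ 0.11530135 -0.87832585 -0.69605581]
```

View pics/m6.png

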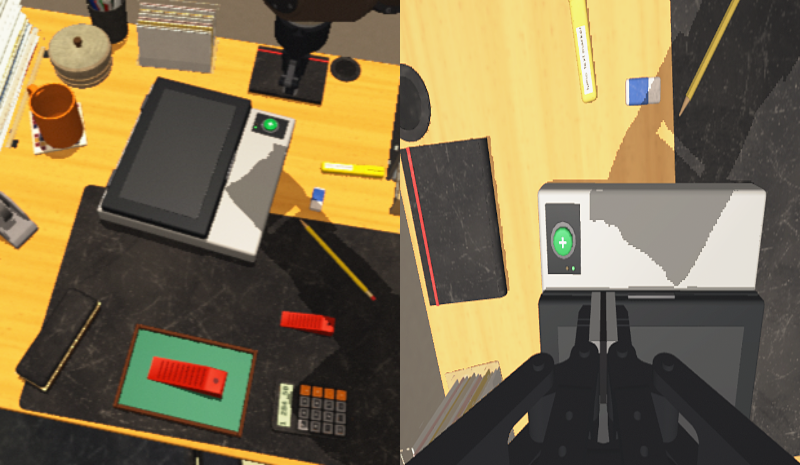

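The lid is shut, the key is up, the wedge lies flat in the tray and everything else is where it was.

```bash
python3 -c "
from rig import robot
print(robot.hand_in())"
```

```text
the job is handed in; nothing more can be done
None
```

The job is handed in: I eased the wedge out in small steps until the lid closed, laid it flat in the tray, then pressed the start key its full 4 mm and let it come back up, finishing at about 25 s with nothing else on the desk seen to have moved.

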